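Assemble a three-plate casting mould

ROBOT

A 6-joint arm with a two-finger parallel gripper is mounted at the origin on a cart in front of the work surface, level with it; the furniture and walls round the work are solid. World frame = base frame: x ahead of the robot, y to its left, z up, the work surface at z = 0. Lengths are in mm, angles in degrees, forces in N, time in s.
With the tool pointing down it reaches from about 300 to 850 mm from the base axis. Payload 4.2 kg.
Tool frame: the origin (TCP) lies on the mounting face of the last link; the fingertips stand 191 mm ahead of it and the grasp point (between the pads) lies 172 mm ahead of it; z points along the fingers, y is the direction in which the jaws open and shut (so a half turn about z gives the same grasp; the last joint's range is limited). The gripper opens to 91 mm and grips with 3 to 60 N. Pads are 32 mm wide; open, the fingers measure 118 mm over their backs; the gripper's body (76 mm by 178 mm) begins 60 mm behind the grasp point.
Start: joints at [-64.63, 18.312, 89.639, -0, 72.044, -1.146], TCP at [256.71, -514.512, 404.776] pointing down, gripper open.
Joint ranges: [-177.97, 177.97], [-48.28, 115.42], [12.27, 149.76], [-77.06, 257.06], [2.81, 150.46], [-146.56, 146.56]. Speed limits (degrees/s): [147.25, 147.25, 180, 180, 180, 180].

INTERFACE

Orientations are given as [roll, pitch, yaw] about the fixed x, y, z axes, in that order (R = Rz(yaw) Ry(pitch) Rx(roll)).
In Python, from workcell import env gives the robot as it stands.
- The arm moves only by the shell command python3 -m handwheel 'ROWS' [FORCE]. ROWS is JSON, a list of rows, each an object with "gripper": the opening in per cent of the stroke, from 0 (shut) to 100 (fully open); "travel": the shift along the tool's x, y, z in m, a list of three; "twist": the turn about the tool's z in rad. In form: [{"gripper": gripper, "travel": [x, y, z], "twist": twist}, ...]. A call has 1 to 5 rows; each row shifts and turns the commanded pose from where the row before left it, along the tool's axes as they then stand; what a row does not reach is not made up. A row lasts 1/12 s, in which the tool goes at most 41.7 mm and 7.16 degrees, less where a joint would pass 70% of its speed; a pose out of reach is approached as far as the arm can. A call with a gripper value outside its range is refused whole. The fingers move at their own pace and stop on an object; FORCE is the grip in N (left out, the last holds). Time passes only in rows, so rows that do not move let the fingers close. It gives the time, the measured TCP pose, the force and the opening at its end, in the units of the state.
- env.state(): the state, without advancing time (a new reading comes with each control period).
- env.grab_frame(name): name is "scene" or "side" or "wrist"; returns a dict with "frame" (384x512x3 uint8, red, green, blue), "intrinsics" (3x3 intrinsics, pixels), "extrinsics" (4x4, takes a point from camera to world coordinates). Camera axes: x right, y down, z forward; pixel columns grow to the right and rows downward; lengths in mm; the calibration is good to about 2 mm. A picture is of the moment at which its call begins. There is no depth.
- env.job_done(): hands the job in, once; it reports no verdict.
Trained networks look in the newest picture that a camera, given by its name, has taken for a name from the list of things; names that differ only in an ending like _2 or _b are one class to them, and where a whole thing is asked for, a point or a joint stands for the part that bears it (a point fixed in the world has none). Each returns a list of dicts, best first, with "confidence" (0 to 1); they miss things now and then, are a little off and sometimes report something else, mostly with a low value. They report only what shows in the picture. A call takes as long as a camera call. They do not tell look-alikes from the thing itself.
- env.trace(camera, thing): "pixels" (384x512 bool, what is visible of it) and "uv" ([column, row] in pixels, amid what is visible of it).
- env.pinpoint(camera, thing): "uv" ([column, row] in pixels: a listed point, or the origin of a listed thing).
The state is a dict: "time_s": time; "qpos": joint angles; "qvel": joint speeds; "effort": joint torques, N m; "ee_pos": TCP position; "ee_rot": TCP orientation; "force": force on the tool from outside, world axes, zero at the start; "torque": the same for the moment, N m; "gripper_width": finger opening in mm.
Only numpy, scipy, OpenCV 4.12 (cv2) and the standard library are available. Lean on these libraries where they do the work, as an engineer would, in place of code of your own. Each camera call takes 0.05 s, during which the arm holds its last target. There are 200 camera calls.

TASK

Put the casting mould together on the worktop. Take the window frame off the sloped rest and lay it flat and squarely on the base plate that lies on the worktop, then lay the cover plate on the frame with its two round bosses up, so that all edges of the three plates are flush and the pile stands flat and released. Set the plates down rather than dropping them, and do not disturb the beaker, the tape roll or the white can.

Things in the scene. Friction and masses are not known exactly. Their poses are not given: they have to be found in the camera images.
- base_plate: base plate: plain solid aluminium plate 110 x 56 x 14 mm, 0.24 kg, lying loose and flat on the right-hand part of the worktop. Origin at the centre of its underside, x along its length, y along its width, z up through its thickness.
- frame_plate: window frame: aluminium plate 110 x 56 x 14 mm, one 90 x 36 mm window right through it (10 mm wide bars), 0.12 kg; origin at its underside's centre (in the window), x along its length, y its width, z out of its upper face. Starts in the near or far bay of the rest, x climbing at 30 degrees towards the left, its upper face looking up and to the right. Seated, its origin is 14 mm above the base plate's.
- cover_plate: cover plate: solid aluminium, 110 x 56 x 12 mm, 0.20 kg, with two round bosses (16 mm wide, 4 mm high, dark hole) on its upper face, 34 mm either side of the middle along its length; origin at the centre of its underside, x along its length, y its width, z out of the bossed face. Starts in the other bay, sloping likewise. Seated, its origin is 28 mm above the base plate's.
- rest: fixed grey rest with two sloped bays, 125 x 160 mm, 91 mm high; origin at the centre of its underside, x towards its high end (to the left), z up. Bay centre lines at y = +/-55 mm. Each deck is 44 mm wide and rises at 30 degrees: plates overhang 6 mm on each long side, fingers pass beside them. A lip 8 mm high stops them below. The middle of a plate's underside is 58 mm above the worktop.
- beaker: bystander: empty glass beaker, 92 x 83 x 111 mm high, standing beyond the work; origin at the centre of its underside, z up. Leave it alone.
- tape: bystander: roll of tape lying flat to the left of the work, 96 mm across, 25 mm high; origin at the centre of its underside, z up. Leave it alone.
- can: bystander: white cardboard can, 77 mm diameter, 155 mm high, standing to the left beyond the rest; origin at the centre of its underside, z up. Leave it alone.
There are look-alikes about, which are no part of the job. What is shaped like the frame_plate but brown is not meant.

How it is judged:
By the outcome, as a careful person would: the job done as asked, in the order asked, and still so for the second after the job is handed in, with the robot touching nothing.
It also fails if it takes over 59 s, if anything falls off the work surface, if the arm or the gripper's body presses on something with over 40 N, if the wrist force passes 120 N, or if a joint passes its speed limit or range.

## Working session

There is one attempt and no reset: what is moved stays moved. The work goes in short steps, Python scripts to look and compute and a shell command to move; the robot and the scene stay as the last step left them, time stands still between calls to the robot, and variables do not carry over. Pictures are saved under pics/ and viewed, about 8 in all and at most 12, crops included, and the job is handed in when it is done.

```bash
mkdir -p pics; ls; cat > h.py <<'E'
import numpy as np, cv2
from workcell import env
from scipy.spatial.transform import Rotation as R
def save(n,f,crop=None,s=1):
    im=f['frame']
    if crop: im=im[crop[1]:crop[3],crop[0]:crop[2]]
    im=cv2.resize(im,None,fx=s,fy=s,interpolation=cv2.INTER_CUBIC)
    cv2.imwrite('pics/'+n,im[:,:,::-1])
def ray(f,uv):
    d=np.linalg.inv(f['intrinsics'])@[uv[0],uv[1],1]
    E=np.array(f['extrinsics']);return E[:3,3],E[:3,:3]@d
def onz(f,uv,z):
    o,d=ray(f,uv);return o+d*(z-o[2])/d[2]
def proj(f,P):
    E=np.linalg.inv(f['extrinsics']);p=np.atleast_2d(P)@E[:3,:3].T+E[:3,3]
    q=p@np.array(f['intrinsics']).T;return q[:,:2]/q[:,2:]
E
python3 - <<'E'
from h import *
import pickle
F={}
for c in ['scene','side']:
    f=env.grab_frame(c);F[c]=f
    save(c+'0.png',f)
    E=np.array(f['extrinsics']);print(c,E[:3,3].round(),E[:3,2].round(2),f['intrinsics'][0][0])
    for t in ['base_plate','frame_plate','cover_plate','rest','beaker','tape','can']:
        for fn in (env.trace,env.pinpoint):
            for r in fn(c,t)[:3]:
                print(t,fn.__name__,round(r['confidence'],2),np.round(r['uv'],1),onz(f,r['uv'],0).round()[:2])
pickle.dump(F,open('F0.pkl','wb'))
a=cv2.imread('pics/scene0.png');b=cv2.imread('pics/side0.png')
print(env.state())
E
```

```text
pics
scene [-46. 927. 919.] [ 0.46 -0.63 -0.62] 476.3527509848449
base_plate call 0.95 [298.1 173.2] [ 565. -155.]
base_plate call 0.42 [200.2 318.8] [447. 456.]
base_plate call 0.97 [297.2 174.5] [ 563. -148.]
frame_plate call 0.87 [240.5 232.7] [546. 174.]
frame_plate call 0.59 [287.2 207.5] [500.   8.]
frame_plate call 0.72 [236.6 238.8] [540. 200.]
frame_plate call 0.6 [282.5 209.5] [507.  23.]
frame_plate call 0.21 [298.2 175.1] [ 559. -147.]
cover_plate call 0.95 [225.9 207.9] [645. 117.]
cover_plate call 0.81 [223.4 209.4] [646. 126.]
rest call 0.64 [294.4 173.3] [ 574. -148.]
rest call 0.58 [221.8 244.4] [559. 241.]
rest call 0.56 [227.5 243.3] [549. 228.]
beaker call 0.97 [286.  127.4] [ 751. -369.]
beaker call 0.34 [243.1 232.7] [540. 170.]
beaker call 0.58 [285.6 142.8] [ 695. -281.]
tape call 0.87 [191.2 299.3] [501. 427.]
tape call 0.7 [195.5 312.5] [468. 449.]
tape call 0.64 [287.5 144.1] [ 686. -278.]
can call 0.83 [157.1 235.6] [724. 320.]
can call 0.68 [157.5 260.2] [657. 385.]
side [ 437. 1004.  914.] [ 0.1  -0.74 -0.67] 406.9074975446809
base_plate call 0.84 [269. 
[... 776 characters left out ...]
 321.]
can call 0.84 [206.7 282.8] [656. 385.]
{'time_s': 1.5, 'qpos': array([-6.46301929e+01,  1.83116181e+01,  8.96409473e+01, -5.28210664e-04,
        7.20438213e+01, -1.14377394e+00]), 'qvel': array([ 0.10329895, -0.04894372,  0.02140906,  0.0422428 , -0.00544108,
       -0.04025604]), 'effort': array([ 1.74579313e-04, -4.12348115e+01, -2.32229537e+01,  7.28487899e-02,
        3.77599953e-02, -6.22185226e-06]), 'ee_pos': array([ 256.69957056, -514.50668199,  404.76553459]), 'ee_rot': array([1.79996397e+02, 5.74519619e-04, 2.65137438e+01]), 'force': array([ 0.31347583, -0.58627834, -0.310807  ]), 'torque': array([-0.00443452,  0.03552357,  0.02184407]), 'gripper_width': 91.36431123096226}
```

```bash
python3 - <<'E'
from h import *
import pickle
F=pickle.load(open('F0.pkl','rb'))
a=F['scene']['frame'][90:350,110:390];b=F['side']['frame'][90:350,150:430]
im=np.vstack([cv2.resize(x,None,fx=2.14,fy=2.14,interpolation=cv2.INTER_CUBIC) for x in (a,)])
cv2.imwrite('pics/a.png',im[:,:,::-1])
im=cv2.resize(F['side']['frame'][120:300,170:350],None,fx=3.3,fy=3.3,interpolation=cv2.INTER_CUBIC)
cv2.imwrite('pics/b.png',im[:,:,::-1])
E
```

```text
(no output)
```

View pics/a.png

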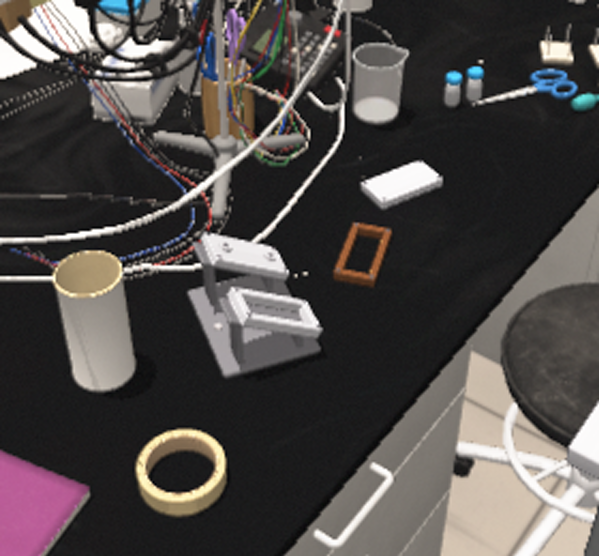

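View pics/b.png

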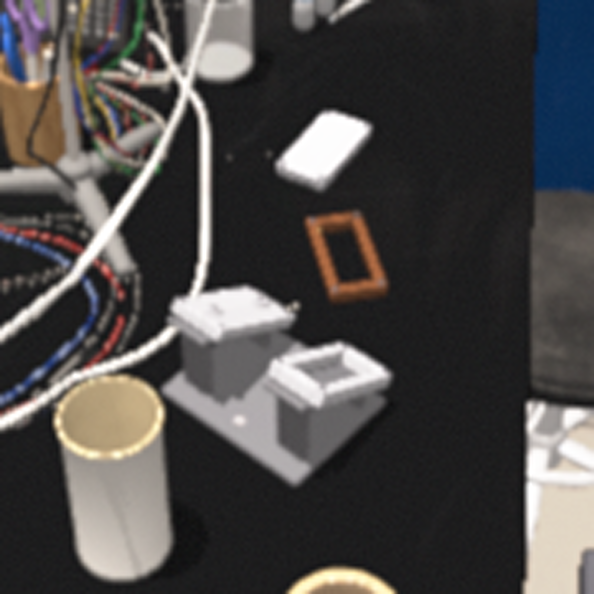

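Candidates, in scene pixels:
- Grey frame in the near bay at (237,236), which is the one wanted.
- Brown frame lying on the table at (282,208), a look-alike.
- Cover in the far bay at (225,208), with two bosses visible.
- White base plate at (297,175).

The second picture is the close crop of that choice. Next I'll estimate poses.

```bash
python3 - <<'E'
from h import *
import pickle
F=pickle.load(open('F0.pkl','rb'))
P={}
for n,z,us,ui in [('frame',58,(236.6,238.8),(270.4,231.3)),('cover',58,(223.4,209.4),(240.2,218.1)),('base',0,(297.2,174.5),(267.9,165.3)),('brown',0,(282.5,209.5),(273.7,200.1))]:
    a=onz(F['scene'],us,z);b=onz(F['side'],ui,z);P[n]=(a+b)/2;print(n,a.round(1),b.round(1))
d=P['cover']-P['frame'];print(np.hypot(*d[:2]),np.degrees(np.arctan2(d[1],d[0])))
f=env.grab_frame('wrist');s=env.state();T=R.from_euler('xyz',s['ee_rot'],degrees=True).as_matrix()
E=np.array(f['extrinsics']);print('cam in tool',(T.T@(E[:3,3]-s['ee_pos'])).round(1),'\n',(T.T@E[:3,:3]).round(3),f['intrinsics'][0][0])
E
```

```text
frame [503.1 245.8  58. ] [505.  227.1  58. ]
cover [602.5 176.9  58. ] [598.6 189.4  58. ]
base [ 563.3 -147.7    0. ] [ 557.7 -141.8    0. ]
brown [506.6  23.4   0. ] [515.7  36.5   0. ]
110.24364992784322 -28.908573777258763
cam in tool [83.3 -0.2 19.5] 
 [[-0.001 -0.956 -0.293]
 [ 1.    -0.001 -0.   ]
 [-0.    -0.293  0.956]] 323.0517715336
```

```bash

python3 -m handwheel '[{"gripper":100,"travel":[0.031,-0.014,0.006],"twist":0},{"gripper":100,"travel":[0.031,-0.014,0.006],"twist":0},{"gripper":100,"travel":[0.031,-0.014,0.006],"twist":0},{"gripper":100,"travel":[0.031,-0.014,0.006],"twist":0},{"gripper":100,"travel":[0.031,-0.014,0.006],"twist":0}]' 10
python3 -m handwheel '[{"gripper":100,"travel":[0.031,-0.014,0.006],"twist":0},{"gripper":100,"travel":[0.031,-0.014,0.006],"twist":0},{"gripper":100,"travel":[0.031,-0.014,0.006],"twist":0},{"gripper":100,"travel":[0.031,-0.014,0.006],"twist":0},{"gripper":100,"travel":[0.031,-0.014,0.006],"twist":0}]'
python3 -m handwheel '[{"gripper":100,"travel":[0.031,-0.014,0.006],"twist":0},{"gripper":100,"travel":[0.031,-0.014,0.006],"twist":0},{"gripper":100,"travel":[0.031,-0.014,0.006],"twist":0},{"gripper":100,"travel":[0.0,0,0],"twist":0},{"gripper":100,"travel":[0,0,0],"twist":0}]'
python3 - <<'E'
from h import *
import pickle
f=env.grab_frame('wrist');t=env.trace('wrist','base_plate')
print(env.state()['ee_pos'],env.state()['ee_rot'])
for r in t: print(r['confidence'],r['uv'])
pickle.dump((f,t),open('base1.pkl','wb'))
save('w1.png',f)
E
```

```text
time_s: 1.97
ee_pos: [364.8, -381.4, 374.6]
ee_rot: [180.0, -0.0, 26.5]
force: [1.3, -0.2, 0.8]
gripper_width: 91.4
time_s: 2.38
ee_pos: [472.4, -249.4, 344.7]
ee_rot: [180.0, -0.0, 26.5]
force: [0.4, -0.5, -0.7]
gripper_width: 91.2
time_s: 2.8
ee_pos: [536.8, -170.5, 326.2]
ee_rot: [-180.0, 0.1, 26.7]
force: [-0.3, 0.1, -0.0]
gripper_width: 91.2
[ 535.76414768 -172.08035602  326.8357329 ] [1.79984144e+02 3.26556515e-02 2.65236479e+01]
0.79 [233.6, 143.2]
```

View pics/w1.png

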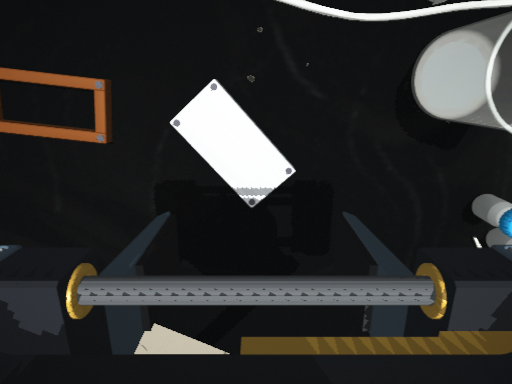

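The white base plate is clear, with corners near (214,80), (171,122), (252,207) and (295,170). The brown look-alike is at (55,105), and the beaker is at the upper right.

```bash
cat >> h.py <<'E'
def rectfit(f,mask,z,thr=150):
    g=f['frame'].min(2)
    m=((g>thr)&(cv2.dilate(mask.astype(np.uint8),np.ones((9,9)))>0)).astype(np.uint8)
    m=cv2.morphologyEx(m,cv2.MORPH_CLOSE,np.ones((7,7)))
    c=max(cv2.findContours(m,0,cv2.CHAIN_APPROX_NONE)[0],key=cv2.contourArea)[:,0].astype(float)
    p=np.array([onz(f,u,z)[:2] for u in c]).astype(np.float32)
    (cx,cy),(w,h),a=cv2.minAreaRect(p)
    if w<h: w,h,a=h,w,a+90
    return cx,cy,w,h,(a+90)%180-90
E
python3 - <<'E'
from h import *
import pickle
f,t=pickle.load(open('base1.pkl','rb'))
for thr in (100,150,190): print(np.round(rectfit(f,t[0]['pixels'],14,thr),2))
print(f['extrinsics'][:3,3])
E
```

```text
[ 557.34 -136.97  110.15   56.42   68.46]
[ 557.4  -136.93  109.72   55.97   68.52]
[ 557.34 -136.88  109.53   55.54   68.48]
[ 611.15587585 -132.8486062   306.70611239]
```

```bash

python3 -m handwheel '[{"gripper":100,"travel":[0,0,0],"twist":-0.12},{"gripper":100,"travel":[0,0,0],"twist":-0.12},{"gripper":100,"travel":[0,0,0],"twist":-0.12},{"gripper":100,"travel":[0,0,0],"twist":-0.12},{"gripper":100,"travel":[0,0,0],"twist":-0.12}]'
python3 -m handwheel '[{"gripper":100,"travel":[0.029,-0.017,0],"twist":0},{"gripper":100,"travel":[0.029,-0.017,0],"twist":0},{"gripper":100,"travel":[0.029,-0.017,0],"twist":0},{"gripper":100,"travel":[0.029,-0.017,0],"twist":0},{"gripper":100,"travel":[0.029,-0.017,0],"twist":0}]'
python3 -m handwheel '[{"gripper":100,"travel":[0.029,-0.017,0],"twist":0},{"gripper":100,"travel":[0.029,-0.017,0],"twist":0},{"gripper":100,"travel":[0.029,-0.017,0],"twist":0},{"gripper":100,"travel":[0.029,-0.017,0],"twist":0},{"gripper":100,"travel":[0.029,-0.017,0],"twist":0}]'
python3 -m handwheel '[{"gripper":100,"travel":[0,0,0],"twist":0}]'
python3 - <<'E'
from h import *
import pickle
f=env.grab_frame('wrist');t=env.trace('wrist','frame_plate');t2=env.trace('wrist','cover_plate')
print(env.state()['ee_pos'],env.state()['ee_rot'])
for r in t+t2: print(r['confidence'],r['uv'])
for n in ('frame_plate','cover_plate','rest'):
  for r in env.pinpoint('wrist',n): print(n,r['confidence'],r['uv'],onz(f,r['uv'],0 if n=='rest' else 58))
pickle.dump((f,t,t2),open('rest1.pkl','wb'))
save('w2.png',f)
E
```

```text
time_s: 3.32
ee_pos: [535.1, -173.2, 327.3]
ee_rot: [180.0, 0.0, 61.1]
force: [1.2, 0.1, 0.0]
gripper_width: 91.4
time_s: 3.73
ee_pos: [531.6, -4.0, 327.3]
ee_rot: [179.9, -0.0, 60.7]
force: [0.6, 0.3, -0.3]
gripper_width: 91.3
time_s: 4.15
ee_pos: [528.4, 164.2, 327.4]
ee_rot: [179.9, -0.0, 60.8]
force: [-0.9, -0.2, -0.2]
gripper_width: 91.4
time_s: 4.23
ee_pos: [528.5, 167.3, 327.4]
ee_rot: [180.0, -0.2, 61.0]
force: [0.2, 0.1, -0.4]
gripper_width: 91.3
[528.53288035 163.14996355 326.96522526] [1.79968244e+02 3.65218652e-02 6.08543478e+01]
0.87 [303.4, 311.8]
0.66 [158.7, 121.1]
0.9 [336.0, 131.6]
cover_plate 0.61 [328.4, 140.4] [600.17025812 181.00055108  58.        ]
rest 0.91 [254.8, 120.9] [554.95155834 217.26407959   0.        ]
```

View pics/w2.png

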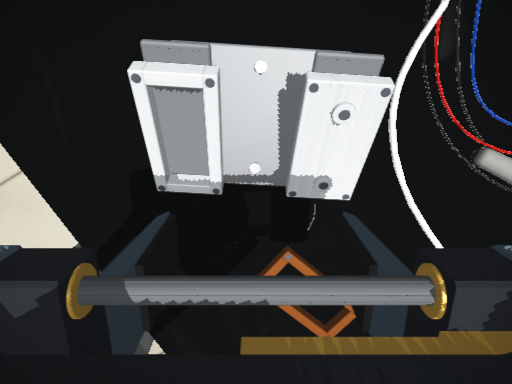

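```bash
python3 - <<'E'
from h import *
import pickle
f,t,t2=pickle.load(open('rest1.pkl','rb'))
save('w2c.png',f,(120,30,400,215),2.8)
E
```

```text
(no output)
```

View pics/w2c.png

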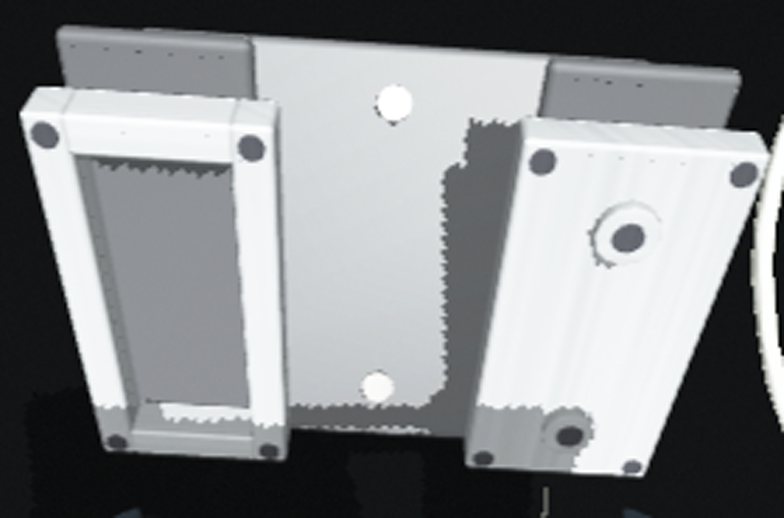

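```bash
cat >> h.py <<'E'
def plate_pts(x,y,z,yaw,t,tilt=30,sl=0):
    M=(R.from_euler('z',yaw,degrees=True)*R.from_euler('y',-tilt,degrees=True)).as_matrix()
    c=np.array([[55,28,t],[55,-28,t],[-55,-28,t],[-55,28,t]])
    return c@M.T+[x,y,z]
E
python3 - <<'E'
from h import *
import pickle
from scipy.optimize import least_squares
f,t,t2=pickle.load(open('rest1.pkl','rb'))
fr=np.array([[22,115],[276,128],[287,460],[104,450]])/2.8+[120,30]
co=np.array([[520,148],[768,162],[645,475],[467,466]])/2.8+[120,30]
# image left = tool -y? check: order TL,TR,BR,BL ; TL=+x,+y(rest)
for n,px,th in (('frame',fr,14),('cover',co,12)):
    r=least_squares(lambda p:(proj(f,plate_pts(p[0],p[1],58,p[2],th))-px).ravel(),[550,200,61])
    print(n,r.x.round(2),r.fun.reshape(4,2).round(1).tolist())
    r=least_squares(lambda p:(proj(f,plate_pts(p[0],p[1],p[3],p[2],th,p[4]))-px).ravel(),[550,200,61,58,30])
    print(n,r.x.round(2),r.fun.reshape(4,2).round(1).tolist())
E
```

```text
frame [507.72 240.01  57.43] [[-0.6, -1.1], [0.2, 0.2], [0.1, 0.9], [0.4, 0.6]]
frame [507.26 240.15  57.48  55.92  30.06] [[-0.1, -0.7], [-0.3, 0.5], [-0.1, 0.2], [0.7, 0.0]]
cover [600.56 179.77  58.27] [[-0.1, -0.9], [0.5, -1.5], [-0.1, 1.6], [-0.4, 2.0]]
cover [601.1  179.63  58.36  55.7   31.18] [[0.3, 0.4], [0.1, -0.4], [-0.4, -0.2], [-0.0, 0.3]]
```

```bash

python3 -m handwheel '[{"gripper":100,"travel":[0,0,0],"twist":0.058},{"gripper":100,"travel":[0.025,-0.0295,0],"twist":0},{"gripper":100,"travel":[0.025,-0.0295,0],"twist":0},{"gripper":100,"travel":[0,0,0.025],"twist":0},{"gripper":100,"travel":[0,0,0.025],"twist":0}]'
python3 -m handwheel '[{"gripper":100,"travel":[0,0,0.0125],"twist":0},{"gripper":100,"travel":[0,0,0.0125],"twist":0},{"gripper":100,"travel":[0,0,0],"twist":0},{"gripper":0,"travel":[0,0,0],"twist":0},{"gripper":0,"travel":[0,0,0],"twist":0}]' 10
python3 -m handwheel '[{"gripper":0,"travel":[0,0,0],"twist":0},{"gripper":0,"travel":[0,0,0],"twist":0},{"gripper":0,"travel":[0,0,0],"twist":0},{"gripper":0,"travel":[0,0,0],"twist":0},{"gripper":0,"travel":[0,0,0],"twist":0}]'
```

```text
time_s: 4.95
ee_pos: [505.9, 238.8, 277.8]
ee_rot: [179.8, -0.2, 57.6]
force: [-0.0, -0.4, -1.0]
gripper_width: 91.3
time_s: 5.37
ee_pos: [506.2, 237.6, 252.6]
ee_rot: [179.9, -0.1, 57.5]
force: [-0.4, 0.0, -0.2]
gripper_width: 80.8
time_s: 5.78
ee_pos: [505.7, 238.2, 252.3]
ee_rot: [180.0, -0.0, 57.6]
force: [-0.4, 0.5, 2.7]
gripper_width: 55.6
```

```bash

python3 -m handwheel '[{"gripper":0,"travel":[0,0,-0.01],"twist":0},{"gripper":0,"travel":[0,0,-0.02],"twist":0},{"gripper":0,"travel":[0,0,-0.03],"twist":0},{"gripper":0,"travel":[0,0,-0.02],"twist":0},{"gripper":0,"travel":[0,0,0],"twist":0}]'
python3 - <<'E'
from h import *
f=env.grab_frame('wrist')
s=env.state();print(s['ee_pos'],s['ee_rot'],s['gripper_width'],s['force'])
save('w3.png',f,(100,130,420,384),2.3)
import pickle;pickle.dump((f,s),open('hold1.pkl','wb'))
E
```

```text
time_s: 6.2
ee_pos: [506.6, 238.7, 336.6]
ee_rot: [179.7, -0.4, 57.6]
force: [0.9, 0.1, 0.2]
gripper_width: 55.7
[505.9942901  238.4369865  334.23061753] [179.82752792  -0.25426171  57.57695068] 55.710540908135776 [ 0.34589395  0.08967522 -0.62754838]
```

View pics/w3.png

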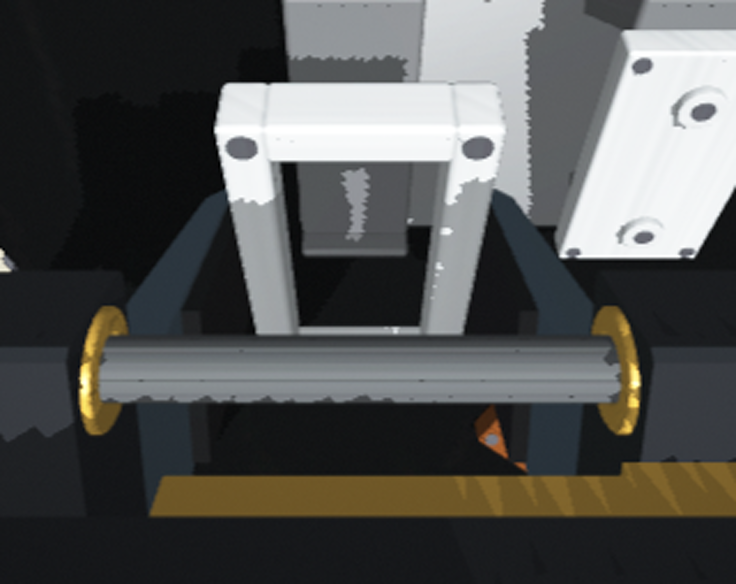

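```bash
python3 - <<'E'
from h import *
import pickle
from scipy.optimize import least_squares
f,s=pickle.load(open('hold1.pkl','rb'))
px=np.array([[217,131],[503,131],[222,84],[500,84]])/2.3+[100,130]
e=np.array(s['ee_pos']);yaw=s['ee_rot'][2]
c=np.array([[55,28,14],[55,-28,14],[55,28,0],[55,-28,0]])
def P(p):
    M=(R.from_euler('z',yaw+p[4],degrees=True)*R.from_euler('y',-p[3],degrees=True)).as_matrix()
    o=e+R.from_euler('z',yaw,degrees=True).as_matrix()@[p[0],p[1],p[2]]
    return c@M.T+o
r=least_squares(lambda p:np.r_[(proj(f,P(p))-px).ravel(),(p[0]-3.5)/10],[3.5,0,-197,30,0])
print(r.x.round(2),r.fun.round(2))
E
```

```text
[ 2.3600e+00 -1.3200e+00 -1.9229e+02  2.8600e+01 -1.8000e-01] [-0.77  0.19  1.35  0.24  0.98 -0.28 -1.6  -0.19 -0.11]
```

```bash

python3 -m handwheel '[{"gripper":0,"travel":[0,0,0],"twist":-0.095},{"gripper":0,"travel":[0,0,0],"twist":-0.095},{"gripper":0,"travel":[-0.021,0.0114,0],"twist":0},{"gripper":0,"travel":[-0.0281,0.0154,0],"twist":0},{"gripper":0,"travel":[-0.0281,0.0154,0],"twist":0}]'
python3 -m handwheel '[{"gripper":0,"travel":[-0.0281,0.0154,0],"twist":0},{"gripper":0,"travel":[-0.0281,0.0154,0],"twist":0},{"gripper":0,"travel":[-0.0281,0.0154,0],"twist":0},{"gripper":0,"travel":[-0.0281,0.0154,0],"twist":0},{"gripper":0,"travel":[-0.0281,0.0154,0],"twist":0}]'
python3 -m handwheel '[{"gripper":0,"travel":[-0.0281,0.0154,0],"twist":0},{"gripper":0,"travel":[-0.0281,0.0154,0],"twist":0},{"gripper":0,"travel":[-0.0281,0.0154,0],"twist":0},{"gripper":0,"travel":[-0.021,0.0115,0.02],"twist":0},{"gripper":0,"travel":[-0.014,0.0074,0.02],"twist":0}]'
python3 -m handwheel '[{"gripper":0,"travel":[0,0,0.02],"twist":0},{"gripper":0,"travel":[0,0,0.015],"twist":0},{"gripper":0,"travel":[0,0,0],"twist":0}]'
python3 - <<'E'
from h import *
import pickle
s=env.state();f=env.grab_frame('wrist');g=env.grab_frame('side')
pickle.dump((f,g,s),open('hov1.pkl','wb'))
print(s['ee_pos'],s['ee_rot'],s['gripper_width'])
a=cv2.resize(f['frame'][60:340,110:400],None,fx=1.9,fy=1.9);b=cv2.resize(g['frame'][80:220,190:340],None,fx=3.8,fy=3.8)[:532]
h=min(len(a),len(b));cv2.imwrite('pics/hov1.png',cv2.resize(np.hstack([a[:h],b[:h]]),(800,380))[:,:,::-1])
E
```

```text
time_s: 6.67
ee_pos: [515.9, 150.4, 330.0]
ee_rot: [-179.8, 0.1, 68.6]
force: [0.2, -0.1, -1.5]
gripper_width: 55.6
time_s: 7.08
ee_pos: [535.9, -9.6, 330.2]
ee_rot: [-179.8, 0.1, 68.5]
force: [0.9, -0.4, -1.0]
gripper_width: 55.9
time_s: 7.5
ee_pos: [553.3, -145.4, 290.8]
ee_rot: [179.9, 0.0, 68.4]
force: [0.1, -0.4, -1.2]
gripper_width: 56.2
time_s: 7.75
ee_pos: [551.4, -143.0, 252.0]
ee_rot: [-179.4, 0.1, 68.4]
force: [-1.2, 0.9, -0.9]
gripper_width: 56.0
[ 551.41793969 -142.95884239  252.02321197] [-1.79416468e+02  6.47823708e-02  6.84073996e+01] 56.03319324173881
```

View pics/hov1.png

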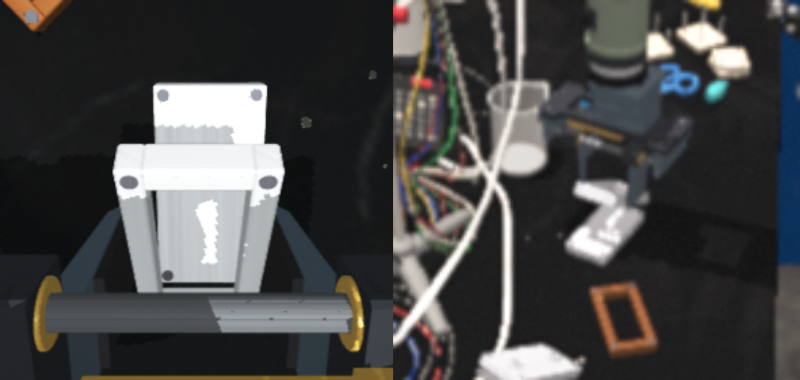

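```bash
python3 - <<'E'
from h import *
import pickle
f,g,s=pickle.load(open('hov1.pkl','rb'))
print(f['extrinsics'][:3,3])
s=env.state();print(s['time_s'],s['ee_pos'],s['ee_rot'])
# base visible far end: threshold region above frame
m=(f['frame'].min(2)>140).astype(np.uint8); m[:, :]=m
rows=range(112,128,2)
for r in (110,114,118,122,126,130):
    c=np.where(m[r,180:330])[0]
    if len(c): 
        a=onz(f,(180+c[0]-.5,r),14);b=onz(f,(180+c[-1]+.5,r),14)
        mid=(a+b)/2; x=np.array([.3665,.9304]);y=np.array([-.9304,.3665])
        print(r,180+c[0],180+c[-1],'w',np.hypot(*(b-a)[:2]).round(1),'mid-tcp x,y',((mid-s['ee_pos'])[:2]@x).round(1),((mid-s['ee_pos'])[:2]@y).round(1))
col=m[:,255];print(np.where(col[60:200])[0][:3]+60)
E
```

```text
[581.80855491 -65.2537683  232.46178732]
7.85 [ 552.88703745 -142.8180003   255.56571105] [-1.79820756e+02  2.16747963e-02  6.84584543e+01]
122 225 304 w 53.2 mid-tcp x,y 61.9 -1.9
126 223 306 w 56.1 mid-tcp x,y 59.3 -1.9
130 223 306 w 56.3 mid-tcp x,y 56.7 -1.9
[122 123 124]
```

```bash

python3 -m handwheel '[{"gripper":0,"travel":[0,0.001,0.008],"twist":0},{"gripper":0,"travel":[0,0,0.007],"twist":0},{"gripper":0,"travel":[0,0,0.004],"twist":0},{"gripper":0,"travel":[0,0,0.002],"twist":0},{"gripper":0,"travel":[0,0,0],"twist":0}]' 6
python3 -m handwheel '[{"gripper":0,"travel":[0.003,0,0.004],"twist":0},{"gripper":0,"travel":[0.0026,0,0.0046],"twist":0},{"gripper":0,"travel":[0.0022,0,0.0046],"twist":0},{"gripper":0,"travel":[0,0,0],"twist":0},{"gripper":0,"travel":[0,0,0],"twist":0}]'
python3 - <<'E'
from h import *
import pickle
s=env.state();f=env.grab_frame('wrist')
pickle.dump((f,s),open('arc1.pkl','wb'))
print(s['ee_pos'],s['ee_rot'],s['gripper_width'],s['force'])
save('arc1.png',f,(110,90,400,350),2)
E
```

```text
time_s: 8.27
ee_pos: [554.2, -143.1, 235.6]
ee_rot: [-180.0, -0.0, 68.5]
force: [0.1, -0.1, -0.8]
gripper_width: 55.9
time_s: 8.68
ee_pos: [557.0, -135.8, 222.1]
ee_rot: [-179.9, 0.0, 68.5]
force: [0.2, -0.3, -1.9]
gripper_width: 56.0
[ 557.02629354 -135.82502606  222.06628487] [-1.79943804e+02  1.06317357e-02  6.84787588e+01] 56.01044775444488 [ 0.20628113 -0.29142612 -1.88859376]
```

View pics/arc1.png

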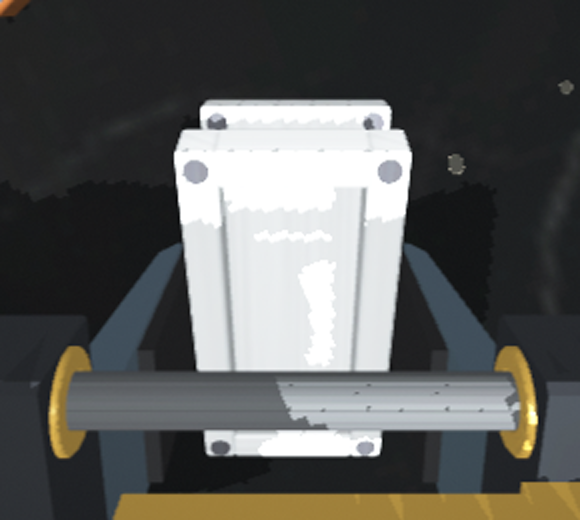

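The frame is pivoting down on the base as planned: the end face narrows and the base's far end shows at crop rows 100–125. I'll continue the arc.

```bash

python3 -m handwheel '[{"gripper":0,"travel":[0.0017,0,0.005],"twist":0},{"gripper":0,"travel":[0.0014,0,0.005],"twist":0},{"gripper":0,"travel":[0.0007,0,0.003],"twist":0},{"gripper":0,"travel":[0,0,0.001],"twist":0},{"gripper":0,"travel":[0,0,0],"twist":0}]'
python3 - <<'E'
from h import *
import pickle
s=env.state();f=env.grab_frame('wrist')
pickle.dump((f,s),open('arc2.pkl','wb'))
print(s['ee_pos'],s['ee_rot'],s['gripper_width'],s['force'],s['torque'])
save('arc2.png',f,(110,90,400,350),2)
E
```

```text
time_s: 9.15
ee_pos: [558.4, -132.5, 208.1]
ee_rot: [-180.0, 0.0, 68.5]
force: [-0.1, 0.1, -0.6]
gripper_width: 55.9
[ 558.4007692  -132.45425089  208.08374969] [-1.79954079e+02  7.27229371e-03  6.84585779e+01] 55.860532034931765 [-0.08418718  0.05765011 -0.64621981] [-0.02007626  0.01679052 -0.04974823]
```

View pics/arc2.png

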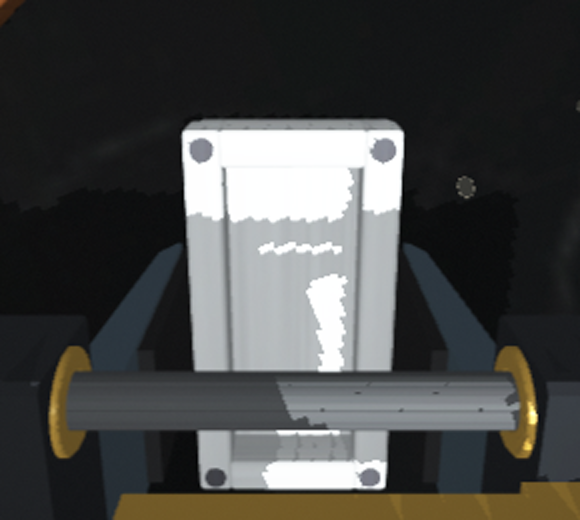

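```bash
python3 - <<'E'
from h import *
import pickle
from scipy.optimize import least_squares
f,s=pickle.load(open('arc2.pkl','rb'))
px=np.array([[183,131],[403,131],[386,489],[200,489]])/2+[110,90]
r=least_squares(lambda p:(proj(f,plate_pts(p[0],p[1],p[3],p[2],14,p[4]))-px).ravel(),[557,-137,68,14,2])
print(r.x.round(2),r.fun.round(2))
r=least_squares(lambda p:(proj(f,plate_pts(p[0],p[1],14+55*np.sin(np.radians(p[3])),p[2],14,p[3]))-px).ravel(),[557,-137,68,2])
print(r.x.round(2),r.fun.round(2))
E
```

```text
[ 5.5705e+02 -1.3583e+02  6.8420e+01  1.2900e+01 -3.4000e-01] [-0.06 -0.03  0.06 -0.07 -0.33  0.06  0.32  0.06]
[ 5.5718e+02 -1.3549e+02  6.8420e+01 -2.5000e-01] [-0.4  -0.33  0.41 -0.37 -0.13  0.52  0.12  0.52]
```

```bash

python3 -m handwheel '[{"gripper":80,"travel":[0,0,0],"twist":0},{"gripper":80,"travel":[0,0,0],"twist":0},{"gripper":80,"travel":[0,0,0],"twist":0},{"gripper":80,"travel":[0,0,0.007],"twist":0},{"gripper":80,"travel":[0,0,0.006],"twist":0}]' 6
python3 -m handwheel '[{"gripper":80,"travel":[0,0,0],"twist":0},{"gripper":0,"travel":[0,0,0],"twist":0},{"gripper":0,"travel":[0,0,0],"twist":0},{"gripper":0,"travel":[0,0,0],"twist":0},{"gripper":0,"travel":[0,0,0],"twist":0}]' 15
python3 -m handwheel '[{"gripper":0,"travel":[0,0,0],"twist":0},{"gripper":0,"travel":[0,0,0],"twist":0},{"gripper":80,"travel":[0,0,0],"twist":0},{"gripper":80,"travel":[0,0,0],"twist":0},{"gripper":80,"travel":[0,0,0],"twist":0}]' 
python3 -m handwheel '[{"gripper":80,"travel":[0,0,-0.025],"twist":0},{"gripper":80,"travel":[0,0,-0.04],"twist":0},{"gripper":80,"travel":[-0.02,0,-0.04],"twist":0},{"gripper":50,"travel":[-0.02,0,-0.02],"twist":0},{"gripper":50,"travel":[0,0,0],"twist":0}]' 
python3 - <<'E'
from h import *
import pickle
s=env.state();f=env.grab_frame('wrist');t=env.trace('wrist','frame_plate')
pickle.dump((f,s,t),open('sq1.pkl','wb'))
print(s['ee_pos'],s['ee_rot'],s['gripper_width'],s['force'])
for r in t: print(r['confidence'],r['uv'])
save('sq1.png',f,(150,60,350,300),2.5)
E
```

```text
time_s: 9.62
ee_pos: [558.5, -132.6, 195.4]
ee_rot: [180.0, -0.0, 68.5]
force: [0.2, -0.3, -0.5]
gripper_width: 73.1
time_s: 10.03
ee_pos: [558.6, -132.6, 195.6]
ee_rot: [180.0, 0.0, 68.5]
force: [0.3, 0.2, -1.6]
gripper_width: 56.1
time_s: 10.45
ee_pos: [558.5, -132.5, 195.7]
ee_rot: [180.0, 0.0, 68.5]
force: [-1.2, 0.4, -0.2]
gripper_width: 72.1
time_s: 10.87
ee_pos: [544.6, -170.8, 323.3]
ee_rot: [179.4, 0.1, 68.4]
force: [0.6, 0.2, -0.2]
gripper_width: 62.4
[ 544.63671151 -170.8478651   323.29963736] [1.79386423e+02 5.56518689e-02 6.83627162e+01] 62.35032043744044 [ 0.56180567  0.20058935 -0.24365635]
0.79 [227.6, 139.3]
0.71 [154.2, 22.7]
```

View pics/sq1.png

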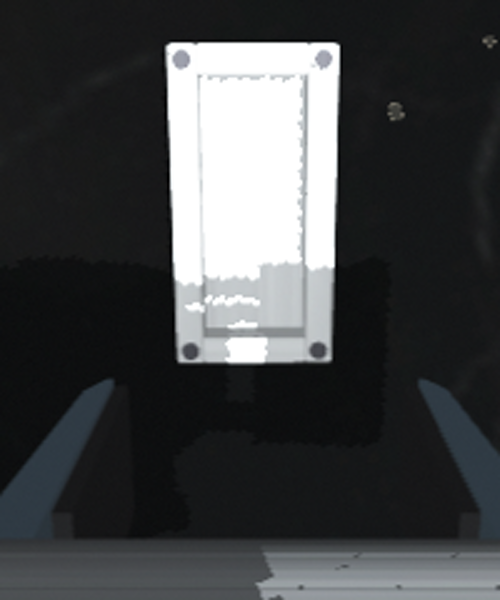

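```bash
python3 - <<'E'
from h import *
import pickle
f,s,t=pickle.load(open('sq1.pkl','rb'))
m=t[0]['pixels']
for thr in (90,130): print(np.round(rectfit(f,m,28,thr),2))
px=np.array([[165,44],[340,44],[331,362],[178,362]])/2.5+[150,60]
from scipy.optimize import least_squares
r=least_squares(lambda p:(proj(f,plate_pts(p[0],p[1],14,p[2],14,p[3]))-px).ravel(),[557,-137,68,0])
print(r.x.round(2),r.fun.round(2))
E
```

```text
[ 557.64 -135.08  109.85   56.41   68.37]
[ 557.79 -134.68  108.97   56.3    68.33]
[ 557.97 -135.21   68.38    2.39] [ 0.08  0.05 -0.   -0.02 -0.03 -0.17 -0.06  0.14]
```

```bash

python3 -m handwheel '[{"gripper":45,"travel":[0.03,0,0],"twist":0},{"gripper":45,"travel":[0.03,0,0],"twist":0},{"gripper":45,"travel":[0.03,0,0.02],"twist":0},{"gripper":45,"travel":[0.031,0,0.035],"twist":0},{"gripper":45,"travel":[0,0,0.035],"twist":0}]' 15
python3 -m handwheel '[{"gripper":45,"travel":[0,0,0.025],"twist":0},{"gripper":45,"travel":[0,0,0.012],"twist":0},{"gripper":45,"travel":[0,0,0],"twist":0},{"gripper":45,"travel":[-0.007,0,0],"twist":0},{"gripper":45,"travel":[-0.003,0,0],"twist":0}]' 
python3 -m handwheel '[{"gripper":45,"travel":[-0.001,0,0],"twist":0},{"gripper":45,"travel":[-0.001,0,0],"twist":0},{"gripper":45,"travel":[-0.001,0,0],"twist":0},{"gripper":45,"travel":[-0.001,0,0],"twist":0},{"gripper":45,"travel":[-0.001,0,0],"twist":0}]'
python3 -m handwheel '[{"gripper":45,"travel":[-0.001,0,0],"twist":0},{"gripper":45,"travel":[-0.001,0,0],"twist":0},{"gripper":45,"travel":[0,0,0],"twist":0}]'
```

```text
time_s: 11.38
ee_pos: [588.9, -54.4, 230.2]
ee_rot: [179.9, -0.2, 68.7]
force: [0.1, 0.3, 0.9]
gripper_width: 41.3
time_s: 11.8
ee_pos: [582.9, -68.0, 192.8]
ee_rot: [-179.8, 0.1, 68.5]
force: [0.8, 0.1, -1.1]
gripper_width: 41.3
time_s: 12.22
ee_pos: [582.0, -73.0, 194.6]
ee_rot: [180.0, -0.0, 68.4]
force: [0.7, 0.5, -1.7]
gripper_width: 41.0
time_s: 12.47
ee_pos: [581.2, -75.1, 194.7]
ee_rot: [180.0, 0.0, 68.5]
force: [0.1, -0.2, -0.7]
gripper_width: 41.2
```

```bash

python3 -m handwheel '[{"gripper":45,"travel":[0.004,0,0],"twist":0},{"gripper":45,"travel":[0.008,0,-0.01],"twist":0},{"gripper":45,"travel":[0,0,-0.03],"twist":0},{"gripper":45,"travel":[-0.02,0,-0.035],"twist":0},{"gripper":45,"travel":[-0.035,0,-0.035],"twist":0}]' 
python3 -m handwheel '[{"gripper":70,"travel":[-0.035,0,0],"twist":0},{"gripper":100,"travel":[-0.03,0,0],"twist":0},{"gripper":100,"travel":[0,0,0],"twist":0},{"gripper":100,"travel":[0,0,0],"twist":0}]' 
python3 - <<'E'
from h import *
import pickle
s=env.state();f=env.grab_frame('wrist');t=env.trace('wrist','frame_plate')
pickle.dump((f,s,t),open('push1.pkl','wb'))
print(s['ee_pos'],s['ee_rot'])
m=t[0]['pixels'];print(t[0]['uv'],t[0]['confidence'])
for thr in (60,90,130): print(np.round(rectfit(f,m,28,thr),2))
# subpixel corners + tilt
g=f['frame'].min(2)
mm=((g>70)&(cv2.dilate(m.astype(np.uint8),np.ones((9,9)))>0)).astype(np.uint8)
mm=cv2.morphologyEx(mm,cv2.MORPH_CLOSE,np.ones((9,9)))
c=max(cv2.findContours(mm,0,cv2.CHAIN_APPROX_NONE)[0],key=cv2.contourArea)
q=cv2.approxPolyDP(cv2.convexHull(c),6,True);print(q[:,0].tolist())
E
```

```text
time_s: 12.88
ee_pos: [568.4, -108.1, 301.6]
ee_rot: [179.9, -0.0, 68.7]
force: [2.1, -0.3, 0.2]
gripper_width: 40.9
time_s: 13.22
ee_pos: [543.3, -170.9, 300.1]
ee_rot: [179.9, -0.0, 68.3]
force: [-0.6, 1.0, 0.1]
gripper_width: 64.9
[ 543.34946957 -170.91658127  300.14989477] [ 1.79919687e+02 -8.99027322e-03  6.83183615e+01]
[152.8, 18.1] 0.96
[521.51 -22.33  51.3   26.09 -21.72]
[514.21 -28.97   6.03   5.69  62.67]
[513.8  -29.     5.31   4.97  62.62]
[[184, 0], [145, 40], [118, 2]]
```

```bash
cat >> h.py <<'E'
def quad(f,seed,thr=70):
    m=(f['frame'].min(2)>thr).astype(np.uint8)
    m=cv2.morphologyEx(m,cv2.MORPH_CLOSE,np.ones((9,9)))
    n,l=cv2.connectedComponents(m);m=(l==l[seed[1],seed[0]]).astype(np.uint8)
    c=max(cv2.findContours(m,0,cv2.CHAIN_APPROX_NONE)[0],key=cv2.contourArea)
    h=cv2.convexHull(c)[:,0].astype(float)
    x,y,w,hh=cv2.boundingRect(c);c=c[:,0].astype(float)
    L=[]
    for k,(lo) in enumerate(('l','r','t','b')):
        if lo in 'lr':
            p=[]
            for r in range(int(y+.15*hh),int(y+.85*hh)):
                cc=c[c[:,1]==r][:,0]; p.append((cc.min()-.5 if lo=='l' else cc.max()+.5,r))
        else:
            p=[]
            for q in range(int(x+.2*w),int(x+.8*w)):
                cc=c[c[:,0]==q][:,1]; p.append((q,cc.min()-.5 if lo=='t' else cc.max()+.5))
        vx,vy,a,b=cv2.fitLine(np.array(p,np.float32),cv2.DIST_HUBER,0,.01,.01).ravel()
        L.append(np.cross([a,b,1],[a+vx,b+vy,1]))
    I=lambda i,j:(lambda v:v[:2]/v[2])(np.cross(L[i],L[j]))
    return np.array([I(0,2),I(1,2),I(1,3),I(0,3)])
E
python3 - <<'E'
from h import *
import pickle
from scipy.optimize import least_squares
for n in ('sq1','push1'):
    f,s,t=pickle.load(open(n+'.pkl','rb'))
    for thr in (50,70,100):
        px=quad(f,(227,100),thr)
        r=least_squares(lambda p:(proj(f,plate_pts(p[0],p[1],14,p[2],14,p[3]))-px).ravel(),[557,-137,68,0])
        r2=least_squares(lambda p:(proj(f,plate_pts(p[0],p[1],14,p[2],14,0))-px).ravel(),[557,-137,68])
        print(n,r.x.round(2),abs(r.fun).max().round(2),r2.x.round(2),abs(r2.fun).max().round(2),px.round(1).tolist())
save('push1.png',f,(180,60,280,210),4)
E
```

```text
sq1 [ 557.63 -135.17   68.4    -1.48] 0.66 [ 557.68 -135.05   68.4 ] 0.61 [[215.4, 76.5], [285.7, 76.5], [282.7, 205.5], [220.2, 205.5]]
sq1 [ 557.83 -134.69   68.43    0.61] 0.4 [ 557.81 -134.74   68.43] 0.43 [[215.4, 76.5], [285.6, 76.5], [282.7, 204.5], [220.3, 204.7]]
sq1 [ 557.74 -134.64   68.29    0.84] 0.25 [ 557.71 -134.71   68.29] 0.35 [[215.6, 76.5], [285.7, 76.5], [282.1, 204.5], [220.3, 204.7]]
push1 [ 555.74 -143.04   68.16   -1.05] 0.54 [ 555.77 -142.96   68.17] 0.47 [[219.4, 86.5], [295.3, 86.5], [290.5, 223.5], [223.4, 223.5]]
push1 [ 5.5588e+02 -1.4287e+02  6.8390e+01 -1.3000e-01] 0.99 [ 555.88 -142.86   68.39] 1.03 [[219.4, 86.5], [295.3, 86.5], [290.5, 222.1], [223.8, 224.1]]
push1 [ 555.93 -142.62   68.32    0.82] 0.21 [ 555.91 -142.69   68.31] 0.32 [[219.3, 86.5], [295.0, 86.5], [290.3, 222.6], [224.1, 222.6]]
```

```bash

python3 -m handwheel '[{"gripper":100,"travel":[0,0,-0.03],"twist":0.0915},{"gripper":100,"travel":[0,0,0],"twist":0.0915},{"gripper":100,"travel":[0.0271,-0.0114,0],"twist":0},{"gripper":100,"travel":[0.0271,-0.0114,0],"twist":0},{"gripper":100,"travel":[0.0271,-0.0114,0],"twist":0}]' 15
python3 -m handwheel '[{"gripper":100,"travel":[0.0271,-0.0114,0],"twist":0},{"gripper":100,"travel":[0.0271,-0.0114,0],"twist":0},{"gripper":100,"travel":[0.0271,-0.0114,0],"twist":0},{"gripper":100,"travel":[0.0271,-0.0114,0],"twist":0},{"gripper":100,"travel":[0.0271,-0.0114,0],"twist":0}]'
python3 -m handwheel '[{"gripper":100,"travel":[0.0271,-0.0114,0],"twist":0},{"gripper":100,"travel":[0,0,0],"twist":0},{"gripper":100,"travel":[0,0,0],"twist":0},{"gripper":100,"travel":[0,0,0],"twist":0}]'
python3 - <<'E'
from h import *
import pickle
f=env.grab_frame('wrist');s=env.state();t=env.trace('wrist','cover_plate')
pickle.dump((f,s,t),open('cov1.pkl','wb'))
print(s['ee_pos'],s['ee_rot'],[(r['confidence'],r['uv']) for r in t])
print(proj(f,plate_pts(600.8,179.7,58,58,12)).round(1).tolist())
g=f['frame'].min(2)
m=((g>170)&(cv2.dilate(t[0]['pixels'].astype(np.uint8),np.ones((5,5)))>0)).astype(np.uint8)
m=cv2.morphologyEx(t[0]['pixels'].astype(np.uint8),cv2.MORPH_CLOSE,np.ones((5,5)))
c=max(cv2.findContours(m,0,cv2.CHAIN_APPROX_NONE)[0],key=cv2.contourArea)
print(cv2.approxPolyDP(cv2.convexHull(c),3,True)[:,0].tolist())
E
```

```text
time_s: 13.73
ee_pos: [558.2, -80.9, 329.2]
ee_rot: [-180.0, -0.0, 58.0]
force: [0.3, -1.0, 0.1]
gripper_width: 91.3
time_s: 14.15
ee_pos: [581.3, 65.2, 329.0]
ee_rot: [-180.0, 0.0, 58.1]
force: [1.4, -0.2, -0.3]
gripper_width: 91.3
time_s: 14.48
ee_pos: [585.8, 91.9, 328.8]
ee_rot: [-180.0, 0.1, 58.1]
force: [-0.7, -0.6, 0.3]
gripper_width: 91.1
[585.76399354  91.18717544 328.88506422] [-1.79984554e+02  4.62421637e-02  5.80134216e+01] [(0.57, [207.7, 77.6])]
[[152.5, 17.8], [246.7, 17.9], [249.4, 157.1], [183.0, 157.1]]
[[243, 10], [247, 22], [248, 153], [184, 154], [177, 136], [154, 14], [158, 9]]
```

```bash

python3 -m handwheel '[{"gripper":100,"travel":[0.0267,-0.0114,0],"twist":0},{"gripper":100,"travel":[0.0267,-0.0114,0],"twist":0},{"gripper":100,"travel":[0.0267,-0.0114,0],"twist":0},{"gripper":100,"travel":[0,0,0.02],"twist":0},{"gripper":100,"travel":[0,0,0.025],"twist":0}]' 15
python3 -m handwheel '[{"gripper":100,"travel":[0,0,0.02],"twist":0},{"gripper":100,"travel":[0,0,0.012],"twist":0},{"gripper":100,"travel":[0,0,0],"twist":0},{"gripper":0,"travel":[0,0,0],"twist":0},{"gripper":0,"travel":[0,0,0],"twist":0}]'
python3 -m handwheel '[{"gripper":0,"travel":[0,0,0],"twist":0},{"gripper":0,"travel":[0,0,0],"twist":0},{"gripper":0,"travel":[0,0,0],"twist":0},{"gripper":0,"travel":[0,0,0],"twist":0},{"gripper":0,"travel":[0,0,0],"twist":0}]'
```

```text
time_s: 15.0
ee_pos: [600.4, 177.8, 285.8]
ee_rot: [179.8, -0.3, 58.0]
force: [-0.4, -1.1, -0.7]
gripper_width: 90.9
time_s: 15.42
ee_pos: [600.0, 176.5, 253.2]
ee_rot: [179.9, -0.1, 57.9]
force: [0.6, -0.4, 0.1]
gripper_width: 80.6
time_s: 15.83
ee_pos: [599.5, 177.1, 252.8]
ee_rot: [180.0, -0.0, 58.0]
force: [-0.8, 0.1, 4.3]
gripper_width: 55.9
```

```bash

python3 -m handwheel '[{"gripper":0,"travel":[0,0,-0.01],"twist":0},{"gripper":0,"travel":[0,0,-0.02],"twist":0},{"gripper":0,"travel":[0,0,-0.03],"twist":0},{"gripper":0,"travel":[0,0,-0.02],"twist":0},{"gripper":0,"travel":[0,0,0],"twist":-0.06}]'
python3 -m handwheel '[{"gripper":0,"travel":[0,0,0],"twist":-0.06},{"gripper":0,"travel":[0,0,0],"twist":-0.0615},{"gripper":0,"travel":[-0.0134,0.0032,0],"twist":0},{"gripper":0,"travel":[-0.0268,0.0064,0],"twist":0},{"gripper":0,"travel":[-0.0268,0.0064,0],"twist":0}]'
python3 -m handwheel '[{"gripper":0,"travel":[-0.0268,0.0064,0],"twist":0},{"gripper":0,"travel":[-0.0268,0.0064,0],"twist":0},{"gripper":0,"travel":[-0.0268,0.0064,0],"twist":0},{"gripper":0,"travel":[-0.0268,0.0064,0],"twist":0},{"gripper":0,"travel":[-0.0268,0.0064,0],"twist":0}]'
python3 -m handwheel '[{"gripper":0,"travel":[-0.0268,0.0064,0],"twist":0},{"gripper":0,"travel":[-0.0268,0.0064,0],"twist":0},{"gripper":0,"travel":[-0.0268,0.0064,0.01],"twist":0},{"gripper":0,"travel":[-0.0268,0.0064,0.02],"twist":0},{"gripper":0,"travel":[-0.0134,0.0032,0.02],"twist":0}]'
python3 -m handwheel '[{"gripper":0,"travel":[0,0,0.01],"twist":0},{"gripper":0,"travel":[0,0,0],"twist":0},{"gripper":0,"travel":[0,0,0],"twist":0},{"gripper":0,"travel":[0,0,0],"twist":0}]'
python3 - <<'E'
from h import *
import pickle
f=env.grab_frame('wrist');s=env.state()
pickle.dump((f,s),open('hov2.pkl','wb'))
print(s['ee_pos'],s['ee_rot'],s['gripper_width'])
m=(f['frame'].min(2)>110).astype(np.uint8)
e=s['ee_pos']
for r in range(100,190,4):
    c=np.where(m[r,170:340])[0]
    if len(c):
        o=[]
        for z in (28,):
            a=onz(f,(170+c[0]-.5,r),z);b=onz(f,(170+c[-1]+.5,r),z);mid=(a+b)/2
            o+=[np.hypot(*(b-a)[:2]).round(1),((mid-e)[:2]@[.368,.93]).round(1),((mid-e)[:2]@[-.93,.368]).round(1)]
        print(r,170+c[0],170+c[-1],o)
save('hov2.png',f,(110,70,400,350),2)
E
```

```text
time_s: 16.25
ee_pos: [600.5, 177.3, 337.5]
ee_rot: [179.6, -0.4, 61.5]
force: [0.6, -0.7, -2.2]
gripper_width: 55.9
time_s: 16.67
ee_pos: [589.2, 108.1, 331.9]
ee_rot: [-180.0, 0.1, 68.4]
force: [-0.1, 0.1, -2.0]
gripper_width: 55.8
time_s: 17.08
ee_pos: [569.1, -29.5, 332.2]
ee_rot: [-180.0, 0.0, 68.3]
force: [-0.3, 1.1, -2.0]
gripper_width: 55.4
time_s: 17.5
ee_pos: [551.4, -153.5, 282.5]
ee_rot: [179.9, 0.1, 68.2]
force: [-0.5, 0.9, -1.7]
gripper_width: 55.7
time_s: 17.83
ee_pos: [552.8, -149.6, 273.1]
ee_rot: [179.9, -0.0, 68.4]
force: [-0.3, 0.2, -2.2]
gripper_width: 56.1
[ 552.89708705 -149.48248945  273.36328594] [ 1.79862796e+02 -1.69063583e-02  6.84296145e+01] 55.88620009175426
120 219 292 [np.float64(50.8), np.float64(63.5), np.float64(0.0)]
124 216 296 [np.float64(55.8), np.float64(60.8), np.float64(-0.3)]
128 216 296 [np.float64(56.0), np.float64(58.1), np.float64(-0.3)]
132 216 296 [np.float64(56.2), np.float64(55.3), np.float64(-0.3)]
136 216 296 [np.float64(56.4), np.float64(52.6), np.float64(-0.3)]
140 216 296 [np.float64(56.6), np.float64(49.8), np.float64(-0.3)]
144 216 296 [np.float64(56.8), np.float64(47.0), np.float64(-0.3)]
148 217 296 [np.float64(56.3), np.float64(44.1), np.float64(-0.7)]
152 217 295 [np.float64(55.8), np.float64(41.3), np.float64(-0.3)]
156 217 295 [np.float64(56.0), np.float64(38.4), np.float64(-0.3)]
160 217 295 [np.float64(56.2), np.float64(35.5), np.float64(-0.3)]
164 197 315 [np.float64(85.0), np.float64(32.6), np.float64(-0.3)]
168 196 317 [np.float64(87.4), np.float64(29.7), np.float64(-0.7)]
172 196 317 [np.float64(87.7), np.float64(26.8), np.float64(-0.6)]
176 195 318 [np.float64(89.5), np.float64(23.8), np.float64(-0.6)]
180 194 319 [np.float64(91.3), np.float64(20.8), np.float64(-0.6)]
184 195 318 [np.float64(90.2), np.float64(17.8), np.float64(-0.6)]
188 196 317 [np.float64(89.1), np.float64(14.7), np.float64(-0.6)]
```

```bash

python3 -m handwheel '[{"gripper":0,"travel":[0.0005,0,0.009],"twist":0},{"gripper":0,"travel":[0,0,0.007],"twist":0},{"gripper":0,"travel":[0,0,0.004],"twist":0},{"gripper":0,"travel":[0,0,0.0025],"twist":0},{"gripper":0,"travel":[0,0,0],"twist":0}]' 9
python3 -m handwheel '[{"gripper":0,"travel":[0.003,0,0.004],"twist":0},{"gripper":0,"travel":[0.0026,0,0.0046],"twist":0},{"gripper":0,"travel":[0.0022,0,0.0046],"twist":0},{"gripper":0,"travel":[0.0017,0,0.005],"twist":0},{"gripper":0,"travel":[0,0,0],"twist":0}]'
python3 -m handwheel '[{"gripper":0,"travel":[0.0014,0,0.005],"twist":0},{"gripper":0,"travel":[0.0007,0,0.003],"twist":0},{"gripper":0,"travel":[0,0,0.001],"twist":0},{"gripper":0,"travel":[0,0,0],"twist":0},{"gripper":0,"travel":[0,0,0],"twist":0}]'
python3 - <<'E'
from h import *
import pickle
s=env.state();f=env.grab_frame('wrist')
pickle.dump((f,s),open('arc3.pkl','wb'))
print(s['ee_pos'],s['ee_rot'],s['gripper_width'],s['force'],s['torque'])
save('arc3.png',f,(110,90,400,350),2)
E
```

```text
time_s: 18.3
ee_pos: [552.4, -149.4, 249.0]
ee_rot: [-179.9, -0.0, 68.4]
force: [0.5, 0.4, -0.5]
gripper_width: 55.9
time_s: 18.72
ee_pos: [556.1, -140.5, 230.3]
ee_rot: [-180.0, -0.0, 68.4]
force: [0.1, 0.2, -1.4]
gripper_width: 55.8
time_s: 19.13
ee_pos: [556.8, -138.9, 222.4]
ee_rot: [180.0, -0.0, 68.4]
force: [0.4, 0.6, 0.5]
gripper_width: 55.9
[ 556.82164211 -138.88848805  222.37300526] [ 1.79991819e+02 -1.40723460e-02  6.83596721e+01] 55.85611774105182 [0.39258002 0.5777146  0.48683932] [ 0.06339719 -0.13181297  0.03486338]
```

View pics/arc3.png

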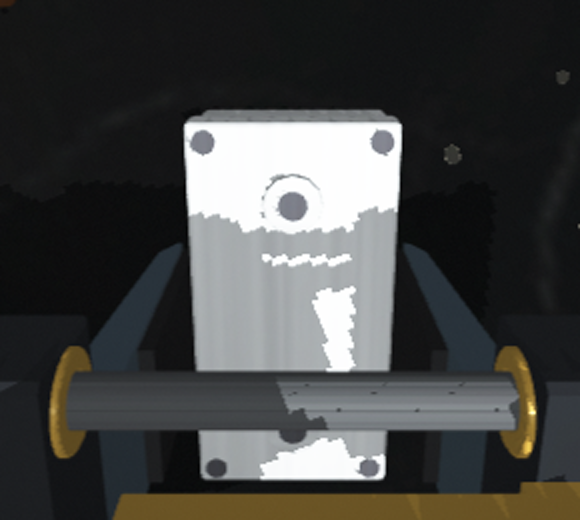

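The cover is flat on the frame, bosses up, with its corners at crop (184,122), (402,122), (386,479) and (200,479). I'll release it, square the pile with the jaws, then push the end flush.

```bash

python3 -m handwheel '[{"gripper":80,"travel":[0,0,0],"twist":0},{"gripper":80,"travel":[0,0,0],"twist":0},{"gripper":80,"travel":[0,0,0],"twist":0},{"gripper":80,"travel":[0,0,0.013],"twist":0},{"gripper":80,"travel":[0,0,0.014],"twist":0}]' 9
python3 -m handwheel '[{"gripper":80,"travel":[0,0,0],"twist":0},{"gripper":0,"travel":[0,0,0],"twist":0},{"gripper":0,"travel":[0,0,0],"twist":0},{"gripper":0,"travel":[0,0,0],"twist":0},{"gripper":0,"travel":[0,0,0],"twist":0}]' 15
python3 -m handwheel '[{"gripper":0,"travel":[0,0,0],"twist":0},{"gripper":0,"travel":[0,0,0],"twist":0},{"gripper":80,"travel":[0,0,0],"twist":0},{"gripper":80,"travel":[0,0,0],"twist":0},{"gripper":80,"travel":[0,0,0],"twist":0}]' 
python3 -m handwheel '[{"gripper":80,"travel":[0,0,-0.025],"twist":0},{"gripper":80,"travel":[0,0,-0.04],"twist":0},{"gripper":80,"travel":[-0.02,0,-0.04],"twist":0},{"gripper":80,"travel":[-0.025,0,-0.02],"twist":0},{"gripper":45,"travel":[0,0,0],"twist":0}]' 
python3 -m handwheel '[{"gripper":45,"travel":[0,0,0],"twist":0},{"gripper":45,"travel":[0,0,0],"twist":0}]'
python3 - <<'E'
from h import *
import pickle
from scipy.optimize import least_squares
s=env.state();f=env.grab_frame('wrist')
pickle.dump((f,s),open('sq2.pkl','wb'))
print(s['ee_pos'],s['ee_rot'],s['gripper_width'],s['force'])
for thr in (70,100,130):
    px=quad(f,(245,130),thr)
    r=least_squares(lambda p:(proj(f,plate_pts(p[0],p[1],28,p[2],12,p[3]))-px).ravel(),[557,-137,68,0])
    print(r.x.round(2),abs(r.fun).max().round(2),px.round(1).tolist())
E
```

```text
time_s: 19.6
ee_pos: [557.2, -139.1, 196.1]
ee_rot: [179.8, -0.0, 68.4]
force: [-0.0, -0.9, -0.6]
gripper_width: 72.8
time_s: 20.02
ee_pos: [557.0, -139.1, 196.2]
ee_rot: [179.9, -0.0, 68.4]
force: [-0.7, -0.9, 1.1]
gripper_width: 56.0
time_s: 20.43
ee_pos: [556.7, -138.9, 195.3]
ee_rot: [-180.0, 0.0, 68.4]
force: [0.6, 0.0, 0.2]
gripper_width: 71.8
time_s: 20.85
ee_pos: [540.9, -182.3, 322.9]
ee_rot: [179.4, 0.1, 68.3]
force: [0.4, 0.8, -0.6]
gripper_width: 68.7
time_s: 21.02
ee_pos: [540.3, -179.2, 316.6]
ee_rot: [-179.9, -0.0, 68.3]
force: [-0.7, 0.4, -1.0]
gripper_width: 55.9
[ 540.26542885 -179.2103257   316.62903472] [-1.79879305e+02 -1.75920864e-02  6.83406249e+01] 55.93591029851984 [-0.72249978  0.41957554 -1.00521724]
[ 556.85 -139.93   68.16    1.69] 0.41 [[220.7, 70.5], [295.8, 70.5], [290.8, 207.5], [224.4, 207.5]]
[ 556.88 -139.93   68.27    2.02] 0.12 [[220.5, 70.5], [295.7, 70.5], [290.7, 207.5], [224.9, 207.5]]
[ 556.87 -139.92   68.27    2.23] 0.15 [[220.5, 70.5], [295.7, 70.5], [290.4, 207.5], [225.2, 207.5]]
```

```bash

python3 -m handwheel '[{"gripper":45,"travel":[0.031,0,0],"twist":0},{"gripper":45,"travel":[0.031,0,0],"twist":0},{"gripper":45,"travel":[0.031,0,0.01],"twist":0},{"gripper":45,"travel":[0.031,0,0.03],"twist":0},{"gripper":45,"travel":[0,0,0.04],"twist":0}]' 15
python3 -m handwheel '[{"gripper":45,"travel":[0,0,0.029],"twist":0},{"gripper":45,"travel":[0,0,0.012],"twist":0},{"gripper":45,"travel":[0,0,0],"twist":0},{"gripper":45,"travel":[-0.005,0,0],"twist":0},{"gripper":45,"travel":[-0.003,0,0],"twist":0}]' 
python3 -m handwheel '[{"gripper":45,"travel":[-0.001,0,0],"twist":0},{"gripper":45,"travel":[-0.001,0,0],"twist":0},{"gripper":45,"travel":[-0.001,0,0],"twist":0},{"gripper":45,"travel":[-0.001,0,0],"twist":0},{"gripper":45,"travel":[-0.001,0,0],"twist":0}]'
python3 -m handwheel '[{"gripper":45,"travel":[-0.001,0,0],"twist":0},{"gripper":45,"travel":[-0.001,0,0],"twist":0},{"gripper":45,"travel":[0,0,0],"twist":0}]'
python3 -m handwheel '[{"gripper":45,"travel":[0.004,0,0],"twist":0},{"gripper":45,"travel":[0.008,0,-0.01],"twist":0},{"gripper":45,"travel":[0,0,-0.03],"twist":0},{"gripper":45,"travel":[-0.02,0,-0.035],"twist":0},{"gripper":45,"travel":[-0.035,0,-0.035],"twist":0}]' 
python3 -m handwheel '[{"gripper":100,"travel":[-0.035,0,-0.02],"twist":0},{"gripper":100,"travel":[-0.03,0,0],"twist":0},{"gripper":100,"travel":[0,0,0],"twist":0},{"gripper":100,"travel":[0,0,0],"twist":0}]' 
python3 - <<'E'
from h import *
import pickle
from scipy.optimize import least_squares
s=env.state();f=env.grab_frame('wrist');g=env.grab_frame('side');h=env.grab_frame('scene')
pickle.dump((f,g,h,s),open('push2.pkl','wb'))
print(s['ee_pos'],s['ee_rot'],s['gripper_width'],s['force'])
for thr in (70,100,130):
    px=quad(f,(245,130),thr)
    r=least_squares(lambda p:(proj(f,plate_pts(p[0],p[1],28,p[2],12,p[3]))-px).ravel(),[557,-137,68,0])
    print(r.x.round(2),abs(r.fun).max().round(2),px.round(1).tolist())
a=cv2.resize(f['frame'][50:250,190:320],None,fx=2.9,fy=2.9,interpolation=cv2.INTER_CUBIC)
b=cv2.resize(g['frame'][140:195,230:310],None,fx=5,fy=5,interpolation=cv2.INTER_CUBIC)
c=cv2.resize(h['frame'][145:200,260:340],None,fx=5,fy=5,interpolation=cv2.INTER_CUBIC)
im=np.zeros((580,790,3),np.uint8);im[:580,:377]=a[:580];im[:275,380:780]=b;im[280:555,380:780]=c
cv2.imwrite('pics/push2.png',im[:,:,::-1])
E
```

```text
time_s: 21.48
ee_pos: [588.6, -60.4, 239.2]
ee_rot: [179.6, -0.2, 68.6]
force: [1.1, -0.8, -1.2]
gripper_width: 41.1
time_s: 21.9
ee_pos: [582.8, -72.4, 196.5]
ee_rot: [-179.9, 0.0, 68.4]
force: [1.1, 0.3, 0.3]
gripper_width: 41.2
time_s: 22.32
ee_pos: [581.3, -77.2, 197.9]
ee_rot: [180.0, -0.0, 68.3]
force: [0.6, 1.9, -0.1]
gripper_width: 40.8
time_s: 22.57
ee_pos: [580.6, -79.3, 197.9]
ee_rot: [180.0, -0.0, 68.4]
force: [1.6, 2.7, 0.2]
gripper_width: 41.1
time_s: 22.98
ee_pos: [567.4, -112.5, 304.5]
ee_rot: [179.9, -0.0, 68.6]
force: [1.3, -0.2, 0.5]
gripper_width: 41.0
time_s: 23.32
ee_pos: [542.2, -175.3, 323.2]
ee_rot: [179.9, 0.0, 68.2]
force: [0.1, 0.9, 0.1]
gripper_width: 64.8
[ 542.23689268 -175.27724375  323.18762574] [1.79930396e+02 8.54575003e-03 6.82275922e+01] 64.79561132179224 [0.11857849 0.91791513 0.05132267]
[ 554.78 -146.91   68.22    1.05] 0.34 [[220.6, 86.5], [293.5, 86.5], [289.0, 217.5], [225.1, 217.5]]
[ 554.78 -146.91   68.24    1.22] 0.37 [[220.5, 86.5], [293.5, 86.5], [288.8, 217.5], [225.3, 217.5]]
[ 554.92 -146.48   68.15    3.19] 0.47 [[220.6, 86.5], [293.7, 86.5], [288.0, 216.6], [225.8, 216.6]]
```

View pics/push2.png

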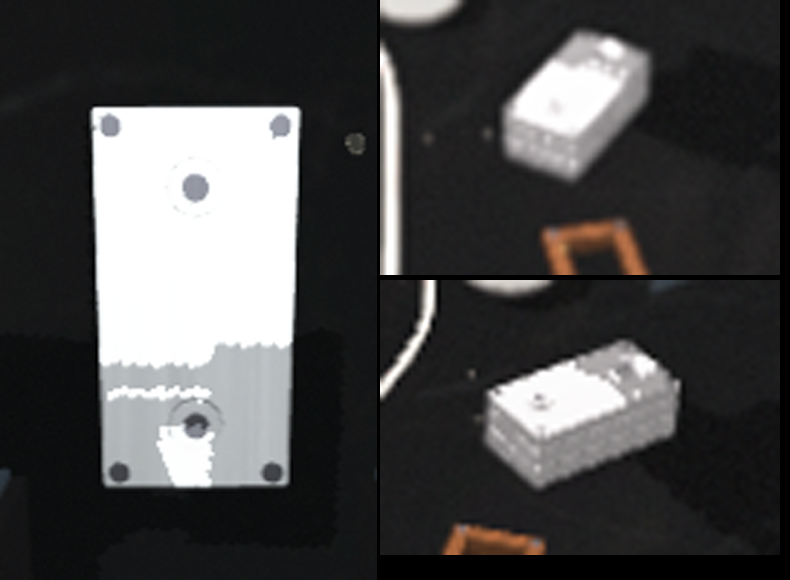

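Flush on all visible sides: the wrist view shows one clean rectangle, and the side and scene views show a block of three layers. I'll give it one last squeeze across the width, then retreat.

```bash

python3 -m handwheel '[{"gripper":85,"travel":[0.016,0.001,0.02],"twist":0},{"gripper":85,"travel":[0.0155,0,0.03],"twist":0},{"gripper":85,"travel":[0,0,0.02],"twist":0},{"gripper":85,"travel":[0,0,0],"twist":0},{"gripper":85,"travel":[0,0,0.02],"twist":0}]' 15
python3 -m handwheel '[{"gripper":85,"travel":[0,0,0.02],"twist":0},{"gripper":85,"travel":[0,0,0.012],"twist":0},{"gripper":85,"travel":[0,0,0.005],"twist":0},{"gripper":85,"travel":[0,0,0],"twist":0},{"gripper":0,"travel":[0,0,0],"twist":0}]'
python3 -m handwheel '[{"gripper":0,"travel":[0,0,0],"twist":0},{"gripper":0,"travel":[0,0,0],"twist":0},{"gripper":0,"travel":[0,0,0],"twist":0},{"gripper":0,"travel":[0,0,0],"twist":0},{"gripper":0,"travel":[0,0,0],"twist":0}]'
python3 -m handwheel '[{"gripper":100,"travel":[0,0,0],"twist":0},{"gripper":100,"travel":[0,0,0],"twist":0},{"gripper":100,"travel":[0,0,0],"twist":0},{"gripper":100,"travel":[0,0,0],"twist":0},{"gripper":100,"travel":[0,0,-0.02],"twist":0}]' 
python3 -m handwheel '[{"gripper":100,"travel":[0,0,-0.035],"twist":0},{"gripper":100,"travel":[0,0,-0.04],"twist":0},{"gripper":100,"travel":[-0.031,0,-0.03],"twist":0},{"gripper":100,"travel":[0,0,0],"twist":0},{"gripper":100,"travel":[0,0,0],"twist":0}]' 
python3 - <<'E'
from h import *
import pickle
from scipy.optimize import least_squares
s=env.state();f=env.grab_frame('wrist');g=env.grab_frame('side')
print(s['ee_pos'],s['gripper_width'],s['force'])
for thr in (70,100):
    px=quad(f,(245,130),thr)
    r=least_squares(lambda p:(proj(f,plate_pts(p[0],p[1],28,p[2],12,p[3]))-px).ravel(),[557,-137,68,0])
    print(r.x.round(2),abs(r.fun).max().round(2))
print(np.round(rectfit(f,(lambda m:m)(cv2.fillConvexPoly(np.zeros((384,512),np.uint8),px.round().astype(int),1)),40,100),2))
# silhouette check of whole pile in side and scene views
h=env.grab_frame('scene')
from itertools import product
x,y,yaw=r.x[:3]
for n,v in (('side',g),('scene',h)):
    M=R.from_euler('z',yaw,degrees=True).as_matrix()
    P=np.array([M@[a,b,z] for a,b,z in product((-55,55),(-28,28),(0,40))])+[x,y,0]
    hull=cv2.convexHull(proj(v,P).astype(np.float32))
    H=cv2.fillConvexPoly(np.zeros((384,512),np.uint8),hull.round().astype(np.int32),1)
    m=(v['frame'].min(2)>75)&(cv2.dilate(H,np.ones((15,15)))>0)
    print(n,'IoU',(m&(H>0)).sum()/(m|(H>0)).sum(),'area',m.sum(),H.sum())
    for t in ('beaker','tape','can'):
        q=env.pinpoint(n,t)
        if q: print(t,np.round(q[0]['uv'],1))
E
```

```text
time_s: 23.88
ee_pos: [556.8, -144.6, 233.9]
ee_rot: [179.8, -0.0, 68.5]
force: [1.2, -0.7, 0.5]
gripper_width: 77.5
time_s: 24.3
ee_pos: [555.8, -145.4, 196.0]
ee_rot: [179.9, -0.0, 68.4]
force: [0.1, 0.0, 0.4]
gripper_width: 73.4
time_s: 24.72
ee_pos: [555.3, -145.5, 196.1]
ee_rot: [180.0, -0.0, 68.4]
force: [-1.4, 0.2, 5.7]
gripper_width: 55.8
time_s: 25.13
ee_pos: [554.0, -145.2, 212.0]
ee_rot: [-179.6, 0.1, 68.4]
force: [0.3, -0.3, 0.0]
gripper_width: 86.2
time_s: 25.55
ee_pos: [544.2, -174.3, 321.0]
ee_rot: [179.7, -0.0, 68.3]
force: [-0.5, -0.1, -1.3]
gripper_width: 91.1
[ 544.20244237 -174.27858038  320.97940841] 91.05366503265057 [-0.45256799 -0.05522804 -1.2933907 ]
[ 5.5472e+02 -1.4692e+02  6.8310e+01 -1.1000e-01] 0.26
[ 554.75 -146.72   68.04    1.03] 1.05
[ 554.71 -146.88  109.29   56.27   68.23]
side IoU 0.9395973154362416 area 589 567
beaker [236.3 140.1]
tape [270.9 316.5]
can [207.9 285.1]
scene IoU 0.9355638166047088 area 758 804
beaker [285.  139.7]
tape [195.1 312.8]
can [160.2 261. ]
```

```bash
python3 -c "
from workcell import env
print(env.job_done())"
```

```text
the job is handed in; nothing more can be done
None
```

The mould is stacked on the worktop (frame on base plate, cover on top with its bosses up), and I handed it in at about 26 s of the 59 s. I took the grey frame from the near bay; the brown one on the table was left alone. The tool could not tilt, so I levelled each plate by setting its low edge on the pile and pivoting it flat in the grip. I then released it, squared it with the jaws across its width, and pushed its +x end flush.

**Last checks:**
- **Fit:** the last wrist picture shows one clean rectangle, measured at 109.3 x 56.3 mm with a yaw of about 68.2°. In the side and scene views the outline of a flush three-plate block overlaps the pile by about 94%, at coarse resolution.
- **Jaws:** the squeeze over the three plates closed to 55.8 mm, as their 56 mm width requires.
- **Release:** the gripper is open at 91 mm and clear above the pile.
- **Bystanders:** the beaker, tape roll and can are within about 3 pixels of where they started.

**Disagreements and limits:**
- **Tilt:** the fitted tilt of the cover scattered between about -0.1° and 3° depending on the brightness threshold. The last fit gave -0.1° and 1.0°. I took this as pixel noise, because the pictures show the pile flat.
- **Flushness:** the frame and base edges under the cover were not measured directly to better than about 1 mm.
- **Moved base:** the end pushes moved the whole pile about 10 mm along its length from where the base plate first lay.

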